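Measure the USB stick in the bench thickness gauge

TASK

Two bench thickness gauges stand on the desk, a blue one with the black and grey USB stick on its anvil and a green one with the eraser. Measure the USB stick: turn the black ratchet knob on top of its gauge clockwise (seen from above) until the spindle has come down on the stick and the knob has slipped by some 20 degrees or more, then let go, leaving the stick clamped. Do not touch the green gauge.

Things in the scene. Friction and masses are not known exactly. Their poses are not given: they have to be found in the camera images.
- grip_gauge_u (a point): Centre of the ratchet knob of the blue gauge, which holds the USB stick: upright black ribbed cylinder, 28 mm diameter, 32 mm tall, axis vertical, top 157 mm above the desk, this point 16 mm below the top. Grip its sides from above at any yaw; its height stays. Below: silver thimble (21 mm diameter, 98 to 124 mm up), blue arm (top 94 mm up, 34 mm wide) along the point's +x to a column. It is fixed.
- ratchet_gauge_u (a joint): Slip of the black knob against the silver thimble, rad. 0 at the start; grows as the knob is turned clockwise (seen from above) once the clamped part stops the thimble, at 0.12 N m. Never below 0: turned anticlockwise, the knob takes the thimble back with it.
- thimble_gauge_u (a joint): Turn of the silver thimble, rad, growing clockwise from above, 0 to 0.3 at the start. It needs 0.07 N m, stays where left and lowers the spindle 6 mm per rad; the spindle meets the USB stick at about 0.67. So the knob turns 0.35 to 0.8 rad before it slips; one clockwise turn of 1.35 rad in a single grasp is always enough, more does no harm.
- spindle_gauge_u: Steel spindle, 11 mm diameter, of the blue gauge; origin at the centre of its lower end face, 2 to 4 mm above the stick at the start. It goes straight down without turning and presses with about 8 N when the ratchet slips.
- usb_stick: Loose black USB stick with a grey cap, 17 x 38 x 9 mm (8 mm thick under the spindle), lying flat on the round steel anvil (32 mm diameter, top 30 mm above the desk) under the spindle; origin at the centre of its underside, about 4 mm off the spindle's axis.
- gauge_e: The other gauge, of the same shape but painted green; it holds the grey and white eraser; origin on the desk under its knob's axis, x towards its column. Base 108 x 66 mm, height 157 mm. Leave it alone.

How it is judged:
By the outcome, as a careful person would: the job done as asked, in the order asked, and still so for the second after the job is handed in, with the robot touching nothing.
It also fails if it takes over 29 s, if anything falls off the work surface, if the arm or the gripper's body presses on something with over 40 N, if the wrist force passes 120 N, or if a joint passes its speed limit or range.

ROBOT

A 6-joint arm with a two-finger parallel gripper is mounted at the origin on a cart in front of the work surface, level with it; the furniture and walls round the work are solid. World frame = base frame: x ahead of the robot, y to its left, z up, the work surface at z = 0. Lengths are in m, angles in rad, forces in N, time in s.
With the tool pointing down it reaches from about 0.25 to 0.725 m from the base axis. Payload 4 kg.
Tool frame: the origin (TCP) lies on the centre line of the jaws, within the pads' length; the fingertips stand 17 mm ahead of it and the grasp point (between the pads) lies 2 mm behind it; z points along the fingers, y is the line along which they close (so a half turn about z gives the same grasp; the last joint's range is limited). The gripper opens to 85 mm and grips with 20 to 120 N. Pads are 22 mm wide; open, the fingers measure 114 mm over their backs; the gripper's body (76 mm by 85 mm) begins 54 mm behind the grasp point. The pads swing forward as they close: fully open they stand 13 mm farther back than shut.
Start: joints at [1.247, 0.241, 0.005, 1.335, 0, 1.571], TCP at [0.159, 0.474, 0.248] pointing down, gripper open.
Joint ranges: [-2.72, 2.72], [-1.05, 1.87], [-1.09, 1.28], [-1.99, 2.15], [-1.42, 1.44], [-3.14, 3.14]. Speed limits (rad/s): [2.79, 2.79, 3.14, 3.14, 3.14, 3.14].

INTERFACE

Orientations are given as a unit quaternion [x, y, z, w].
In Python, from workcell import get_obs, imaging, order gives the robot as it stands.
- The arm moves only by the tool apply_moves, never from a script. Its argument "targets" is a list that holds one entry, the list of rows, each a list of 5 numbers: the shift along the world's x, y, z in units of 40 mm (1.0 is 40 mm), then the turn about the world's z in degrees, then the gripper command: -1 is shut, 1 is fully open, values between are in proportion. In form: [[[dx, dy, dz, turn, fingers], ...]]. A call has 1 to 8 rows; each row shifts and turns the commanded pose from where the row before left it; what a row does not reach is not made up. A row lasts 1/12 s, in which the tool goes at most 41.7 mm and 7.16 degrees, less where a joint would pass 70% of its speed; a pose out of reach is approached as far as the arm can. A call is refused whole if a number of a shift passes 1 or a number of a turn 7.16, either way. A call with a gripper value outside its range is refused whole. The fingers move at their own pace and stop on an object; the grip force is fixed at half the most. Time passes only in rows, so rows that do not move let the fingers close. It gives the time, the measured TCP pose, the force, the opening and the grip force at its end, in the units of the state.
- get_obs(): the state, without advancing time (a new reading comes with each control period).
- imaging.camera(name): name is "side" or "top"; returns (picture, depth): 420x560x3 uint8, blue, green, red; 420x560 float32, m along the optical axis (not along the pixel's ray), 0 where there is no reading.
- imaging.get_calibration(name): a dict with "camera_matrix" (3x3 intrinsics, pixels), "eye" and "rotation" of the camera in the world. Camera axes: x right, y down, z forward; pixel columns grow to the right and rows downward; lengths in m; the calibration is good to about 2 mm. A picture is of the moment at which its call begins. get_calibration takes no time and is no camera call.
- order.job_done(): hands the job in; it is judged then, once.
The state is a dict: "clock": time; "joint_pos": joint angles; "joint_vel": joint speeds; "tau": joint torques, N m; "eef_pos": TCP position; "tool_rot": TCP orientation; "ft_force": force on the tool from outside, world axes, zero at the start; "ft_torque": the same for the moment, N m; "grip_width": finger opening in m; "grasp_force": force on a finger pad.
Only numpy, scipy, OpenCV 4.12 (cv2) and the standard library are available. Lean on these libraries where they do the work, as an engineer would, in place of code of your own. Each camera call takes 0.05 s, during which the arm holds its last target. There are 200 camera calls.

## Working session

There is one attempt and no reset: what is moved stays moved. The work goes in short steps, Python scripts to look and compute and a tool call to move; the robot and the scene stay as the last step left them, time stands still between calls to the robot, and variables do not carry over. Pictures are saved under pics/ and viewed, at most 10 in all, crops included, and the job is handed in when it is done.

Besides the shell and the picture viewer there is one more tool, called after "Call:" as name([rows], argument=value, ...), one row to a line, values as JSON. apply_moves: Moves the arm, as the interface text tells. Its arguments: {"type":"object","properties":{"targets":{"type":"array","items":{"type":"array","items":{"type":"array","items":{"type":"number"}}}}},"required":["targets"]}

```bash
mkdir -p pics; cat > h.py <<'E'
import numpy as np, cv2
from workcell import get_obs, imaging, order
def shot(n,f):
    p,d=imaging.camera(n); cv2.imwrite(f'pics/{f}.png',p); np.save(f'pics/{f}.npy',d); return p,d
def pts(n,d):
    c=imaging.get_calibration(n);K=np.array(c['camera_matrix']);R=np.array(c['rotation']);e=np.array(c['eye'])
    v,u=np.mgrid[:420,:560]
    P=np.stack([(u-K[0,2])/K[0,0]*d,(v-K[1,2])/K[1,1]*d,d],-1)
    return P@R.T+e
E
python3 - <<'E'
from h import *
a,d=shot('top','t1');b,d2=shot('side','s1')
cv2.imwrite('pics/both.png',cv2.resize(np.vstack([a,b]),(800,600*2))[:600]) 
print(imaging.get_calibration('top'),imaging.get_calibration('side'));o=get_obs();print(o)
E
```

```text
{'camera_matrix': array([[392.09336263,   0.        , 279.67933538],
       [  0.        , 392.09336263, 206.78982343],
       [  0.        ,   0.        ,   1.        ]]), 'eye': array([ 0.39714829, -0.05091516,  0.93429297]), 'rotation': array([-0.69784751,  0.70949796, -0.05967882,  0.07784554])} {'camera_matrix': array([[394.07212828,   0.        , 283.10572812],
       [  0.        , 394.07212828, 218.58934962],
       [  0.        ,   0.        ,   1.        ]]), 'eye': array([0.16470833, 0.31712159, 0.77782674]), 'rotation': array([-0.36434152,  0.87309306, -0.29568178,  0.13242373])}
{'clock': 0.1, 'joint_pos': array([1.24699268e+00, 2.41347598e-01, 3.86886197e-03, 1.33520646e+00,
       2.32553209e-06, 1.57079959e+00]), 'joint_vel': array([ 2.81376150e-04, -1.63950602e-03,  9.77920177e-04,  1.20343793e-04,
        7.47015580e-05,  1.29970121e-03]), 'tau': array([ 7.55892142e-04, -3.73138475e+01,  2.53010094e+01,  1.08283284e-02,
        1.20869431e-04, -4.55765772e-06]), 'eef_pos': array([0.15891768, 0.47351236, 0.24750076]), 'tool_rot': array([ 1.61196989e-01,  9.86921800e-01, -9.31894523e-04, -1.53384263e-04]), 'ft_force': array([-0.17273534, -0.51475571,  0.35356994]), 'ft_torque': array([0.04265582, 0.03214883, 0.00203544]), 'grasp_force': 0.0, 'grip_width': 0.08530080406104722}
```

View pics/t1.png

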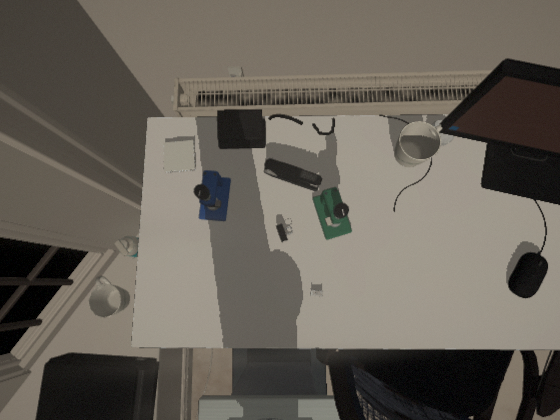

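View pics/s1.png

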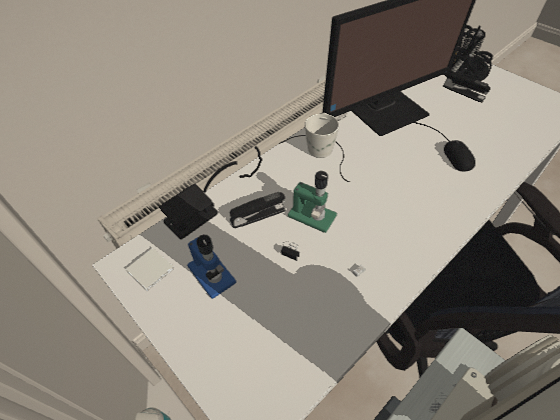

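The top view shows the blue gauge's knob at about (202,192), with the green gauge at (335,212). In the side view the blue knob is at about (205,243).

```bash
cat > h.py <<'E'
import numpy as np, cv2
from scipy.spatial.transform import Rotation as Ro
from workcell import get_obs, imaging, order
def shot(n,f):
    p,d=imaging.camera(n); cv2.imwrite(f'pics/{f}.png',p); np.save(f'pics/{f}.npy',d); return p,d
def cal(n):
    c=imaging.get_calibration(n);return np.array(c['camera_matrix']),Ro.from_quat(c['rotation']).as_matrix(),np.array(c['eye'])
def pts(n,d):
    K,R,e=cal(n)
    v,u=np.mgrid[:420,:560]
    P=np.stack([(u-K[0,2])/K[0,0]*d,(v-K[1,2])/K[1,1]*d,d],-1)
    return P@R.T+e
def proj(n,X):
    K,R,e=cal(n);q=K@(R.T@(np.array(X)-e));return q[:2]/q[2]
E
python3 - <<'E'
from h import *
for n,f,(u,v) in (('top','t1',(202,192)),('side','s1',(205,243))):
    d=np.load(f'pics/{f}.npy');P=pts(n,d)
    print(n,'tcp px',proj(n,get_obs()['eef_pos']))
    w=P[v-22:v+40,u-25:u+40].reshape(-1,3)
    for lo,hi in ((.148,.165),(.125,.148),(.08,.097)):
        k=w[(w[:,2]>lo)&(w[:,2]<hi)];print(lo,len(k),k.min(0),k.max(0),k.mean(0),np.median(k,0))
    print('desk',np.median(P[300:310,200:230,2]))
a=cv2.imread('pics/t1.png')[155:235,170:260];b=cv2.imread('pics/s1.png')[220:300,170:260]
cv2.imwrite('pics/c.png',cv2.resize(np.hstack([a,b]),None,fx=4.4,fy=4.4,interpolation=cv2.INTER_CUBIC))
E
```

```text
top tcp px [-28.00633252 437.38323968]
0.148 152 [0.5755489  0.1173023  0.14812896] [0.60269304 0.14415786 0.15944295] [0.58878138 0.13089877 0.15571577] [0.58890239 0.13105736 0.15595492]
0.125 42 [0.57522049 0.11749396 0.12621188] [0.59605254 0.13770054 0.1474802 ] [0.58181664 0.12408465 0.13773333] [0.58040177 0.12258582 0.13883628]
0.08 399 [0.57321012 0.10948691 0.08000052] [0.65204399 0.14863663 0.09541942] [0.61604801 0.12520438 0.09054128] [0.62112914 0.1238544  0.09092669]
desk -0.0009290827175413297
side tcp px [171.5123421  685.67956521]
0.148 163 [0.57403129 0.11762706 0.14852436] [0.60196684 0.14553668 0.15848543] [0.58572942 0.13209279 0.15529976] [0.58523877 0.13230352 0.15592529]
0.125 93 [0.57261138 0.11917004 0.12611547] [0.59136245 0.14580581 0.14733672] [0.578307   0.13520229 0.13737008] [0.57680684 0.13646611 0.13694512]
0.08 313 [0.57085978 0.1141568  0.08010462] [0.65061989 0.1488711  0.09674104] [0.60304332 0.13569719 0.09004947] [0.59687255 0.13780582 0.09102078]
desk -0.0008419492477745871
```

View pics/c.png

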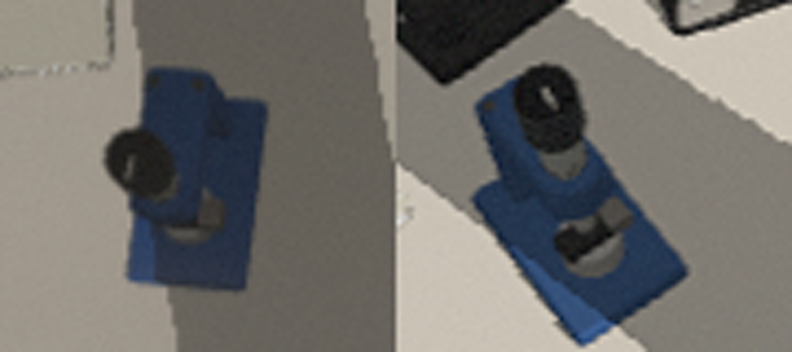

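The crop shows the knob upright over the thimble, the stick lying on the anvil, and the arm pointing roughly along +x. I put the knob's centre at about (0.588, 0.131), so I'll go above it.

Call:
apply_moves([
  [[0.67,-0.536,0,0,1],[0.67,-0.536,0,0,1],[0.67,-0.536,0,0,1],[0.67,-0.536,0,0,1],[0.67,-0.536,0,0,1],[0.67,-0.536,0,0,1],[0.67,-0.536,0,0,1],[0.67,-0.536,0,0,1]],
])

```text
clock: 0.77
eef_pos: [0.3743, 0.301, 0.248]
tool_rot: [0.161, 0.987, -0.0, -0.0]
ft_force: [-0.4, 1.4, -0.2]
grip_width: 0.0853
grasp_force: 0.0
```

Call:
apply_moves([
  [[0.67,-0.536,0,0,1],[0.67,-0.536,0,0,1],[0.67,-0.536,0,0,1],[0.67,-0.536,0,0,1],[0.67,-0.536,0,0,1],[0.67,-0.536,0,0,1],[0.67,-0.536,0,0,1],[0,0,0,0,1]],
])

```text
clock: 1.43
eef_pos: [0.5649, 0.1482, 0.2468]
tool_rot: [0.164, 0.986, -0.001, 0.001]
ft_force: [1.0, -0.0, -0.2]
grip_width: 0.0853
grasp_force: 0.0
```

Call:
apply_moves([
  [[0.6,-0.45,0,0,1],[0,0,0,0,1],[0,0,0,0,1],[0,0,0,0,1]],
])

```text
clock: 1.77
eef_pos: [0.5845, 0.1346, 0.2477]
tool_rot: [0.161, 0.987, -0.0, -0.001]
ft_force: [0.1, -0.4, -0.3]
grip_width: 0.0851
grasp_force: 0.0
```

```bash
python3 - <<'E'
from h import *
a,_=shot('top','t2');b,_=shot('side','s2');o=get_obs();print(o['eef_pos'],o['joint_pos'])
for n in('top','side'):print(proj(n,[.588,.131,.157]),proj(n,o['eef_pos']))
c=np.hstack([a[130:250,140:280],b[160:280,130:270]])
cv2.imwrite('pics/c2.png',cv2.resize(c,None,fx=2.85,fy=2.85,interpolation=cv2.INTER_CUBIC))
E
```

```text
[0.58428017 0.13511066 0.24825568] [2.27139886e-01 4.43523626e-01 2.94720474e-01 1.42263651e+00
 2.27445357e-04 5.49908897e-01]
[199.97765092 190.44453739] [186.31958969 180.73331284]
[203.38637016 239.46099061] [193.54038141 211.99590617]
```

View pics/c2.png

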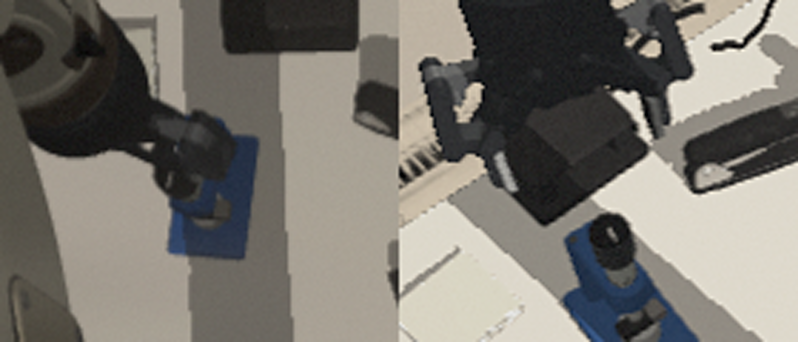

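The fingers straddle the knob in both views. I'll correct by a few mm and descend.

Call:
apply_moves([
  [[0.09,-0.1,-0.3,0,1],[0,0,-0.4,0,1],[0,0,-0.4,0,1],[0,0,-0.4,0,1],[0,0,-0.4,0,1],[0,0,-0.4,0,1],[0,0,-0.32,0,1],[0,0,0,0,1]],
])

```text
clock: 2.53
eef_pos: [0.586, 0.1309, 0.1407]
tool_rot: [0.16, 0.987, -0.001, -0.003]
ft_force: [-0.2, -0.0, 0.1]
grip_width: 0.0851
grasp_force: 0.0
```

Call:
apply_moves([
  [[0,0,0,0,0.3],[0,0,0,0,0],[0,0,0,0,-0.2],[0,0,0,0,-0.4],[0,0,0,0,-1],[0,0,0,0,-1],[0,0,0,0,-1],[0,0,0,0,-1]],
])

```text
clock: 3.2
eef_pos: [0.5896, 0.1314, 0.145]
tool_rot: [0.161, 0.987, 0.001, 0.001]
ft_force: [-0.4, 3.5, 5.8]
grip_width: 0.0262
grasp_force: 59.2
```

The knob is gripped at 59 N with small side forces. Now I'll turn it clockwise.

Call:
apply_moves([
  [[0,0,0,-6,-1],[0,0,0,-6,-1],[0,0,0,-6,-1],[0,0,0,-6,-1],[0,0,0,-6,-1],[0,0,0,-6,-1],[0,0,0,-6,-1],[0,0,0,-6,-1]],
])

```text
clock: 3.87
eef_pos: [0.5895, 0.1314, 0.145]
tool_rot: [0.55, 0.835, 0.002, 0.001]
ft_force: [-0.4, 3.7, 5.2]
grip_width: 0.0262
grasp_force: 59.6
```

```bash
python3 - <<'E'
from h import *
o=get_obs();print(o['eef_pos'],o['ft_force'],o['ft_torque'],o['joint_pos'],o['tau'][5])
E
```

```text
[0.5895251  0.13142834 0.14502532] [-0.43786991  3.69791157  5.20577615] [0.68741363 0.16281817 0.0768577 ] [0.21865256 0.50185373 0.11502205 1.18087763 0.00147501 1.38439912] -0.9118031524121761
```

Call:
apply_moves([
  [[0,0,0,-6,-1],[0,0,0,-6,-1],[0,0,0,-6,-1],[0,0,0,-6,-1],[0,0,0,-6,-1],[0,0,0,-6,-1],[0,0,0,-6,-1],[0,0,0,-6,-1]],
])

```text
clock: 4.53
eef_pos: [0.5895, 0.1315, 0.145]
tool_rot: [0.842, 0.539, 0.002, -0.0]
ft_force: [-0.4, 3.5, 5.9]
grip_width: 0.0264
grasp_force: 59.6
```

```bash
python3 - <<'E'
from h import *
o=get_obs();print(o['eef_pos'],o['ft_force'],o['ft_torque'],o['joint_pos'],o['tau'][5])
E
```

```text
[0.58948647 0.13153841 0.14501375] [-0.44940831  3.49335963  5.88937937] [0.72362248 0.19681382 0.12442963] [2.18722434e-01 5.01842519e-01 1.14971616e-01 1.18084728e+00
 1.73198969e-03 2.22217820e+00] -0.9117928706109524
```

The torque rose from 0.077 to 0.124 N m, so the ratchet is slipping and the total turn is about 95°. I'll open the fingers and lift straight up.

Call:
apply_moves([
  [[0,0,0,0,0],[0,0,0,0,1],[0,0,0,0,1],[0,0,0,0,1],[0,0,0,0,1],[0,0,0,0,1],[0,0,0,0,1],[0,0,0,0,1]],
])

```text
clock: 5.2
eef_pos: [0.5886, 0.1303, 0.1434]
tool_rot: [0.841, 0.541, -0.0, -0.0]
ft_force: [-0.0, -0.3, -0.7]
grip_width: 0.0853
grasp_force: 0.0
```

Call:
apply_moves([
  [[0,0,0.3,0,1],[0,0,0.6,0,1],[0,0,0.6,0,1],[0,0,0.6,0,1],[0,0,0.6,0,1],[0,0,0.6,0,1],[0,0,0,0,1],[0,0,0,0,1]],
])

```text
clock: 5.87
eef_pos: [0.5896, 0.1306, 0.2774]
tool_rot: [0.841, 0.541, 0.002, 0.001]
ft_force: [0.2, -0.0, -1.0]
grip_width: 0.0854
grasp_force: 0.0
```

```bash
python3 - <<'E'
from h import *
a,_=shot('top','t3');b,_=shot('side','s3');b0=cv2.imread('pics/s1.png');o=get_obs();print(o['eef_pos'],o['ft_force'])
c=np.hstack([b0[225:305,165:255],b[225:305,165:255]])
cv2.imwrite('pics/c3.png',cv2.resize(c,None,fx=4.4,fy=4.4,interpolation=cv2.INTER_CUBIC))
E
```

```text
[0.58829377 0.13032482 0.27458955] [-0.21063262  0.64000008 -1.00568017]
```

View pics/c3.png

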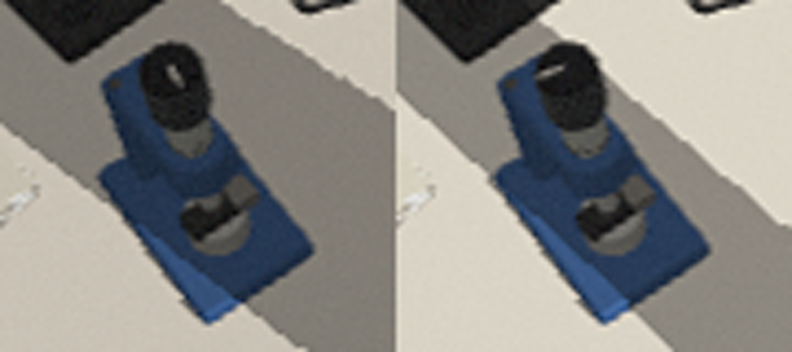

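The knob's white mark has swung clockwise by about 90°, from pointing down to pointing left in the image. The stick hasn't moved on the anvil and the gripper is clear, so I'll hand in.

```bash
python3 -c "
from workcell import order
print(order.job_done())"
```

```text
the job is handed in; nothing more can be done
None
```

The USB stick is clamped in the blue gauge: I turned the knob about 95° clockwise and the measured torque rose to 0.124 N m (the ratchet slips at 0.12), then let go and handed the job in at about 6 s, without going near the green gauge.

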